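Lock a sample jar in its bench socket and unscrew the cap

ROBOT

A 7-joint arm with a two-finger parallel gripper is mounted at the origin on a cart in front of the work surface, level with it; the furniture and walls round the work are solid. World frame = base frame: x ahead of the robot, y to its left, z up, the work surface at z = 0. Lengths are in m, angles in rad, forces in N, time in s.
With the tool pointing down it reaches from about 0.35 to 0.775 m from the base axis. Payload 3.1 kg.
Tool frame: the origin (TCP) lies midway between the tips of the shut fingers; the grasp point (between the pads) lies 19 mm behind it; z points along the fingers, y is the direction in which the jaws open and shut (so a half turn about z gives the same grasp; the last joint's range is limited). The gripper opens to 85 mm and grips with 20 to 120 N. Pads are 22 mm wide; open, the fingers measure 114 mm over their backs; the gripper's body (76 mm by 85 mm) begins 54 mm behind the grasp point. The pads swing forward as they close: fully open they stand 13 mm farther back than shut.
Start: joints at [1.307, 0.311, 0.014, 1.512, -0.004, 1.319, -0.027], TCP at [0.121, -0.537, 0.231] pointing down, gripper open.
Joint ranges: [-2.7, 2.7], [-0.3, 1.91], [-1.27, 1.3], [0.12, 2.57], [-1.44, 4.58], [0.2, 2.03], [-3.05, 3.05]. Speed limits (rad/s): [2.79, 2.79, 3.14, 3.14, 3.14, 3.14, 3.14].

INTERFACE

Orientations are given as a rotation vector (axis times angle).
In Python, from plant import * gives the robot as it stands.
- The arm moves only by the tool drive_tool, never from a script. Its argument "increments" is a list of rows, each an object of numbers: "tx", "ty", "tz": the shift along the tool's x, y, z in units of 0.2 m (1.0 is 0.2 m); "ax", "ay", "az": the turn, a rotation vector about the tool's x, y, z in units of pi/4 rad (1.0 is pi/4 rad); "hand": the closure, from -1 (fully open) to 1 (shut). A call has 1 to 10 rows; each row is the pose to reach, as a shift and turn from the pose measured when the call began, along the tool's axes at that moment; what a row does not reach only later rows make up. A row lasts 1/8 s, in which the tool goes at most 62.5 mm and 10.7 degrees, less where a joint would pass 70% of its speed; a pose out of reach is approached as far as the arm can. A call with a number of a shift or a turn outside -1 to 1 is refused whole. A call with a gripper value outside its range is refused whole. The fingers move at their own pace and stop on an object; "force" is the grip in N (left out, the last holds). Time passes only in rows, so rows that repeat a pose let the fingers close. It gives the time, the measured TCP pose, the force and the opening at its end, in the units of the state.
- state(): the state, without advancing time (a new reading comes with each control period).
- read_camera(name): name is "scene" or "top"; returns a dict with "frame" (400x640x3 uint8, blue, green, red), "range_z" (400x640 float32, m along the optical axis (not along the pixel's ray), 0 where there is no reading), "fx", "fy", "cx", "cy" (pixels), "rvec" (rotation vector, rad) and "tvec" (3), from world to camera coordinates, as OpenCV has them. Camera axes: x right, y down, z forward; pixel columns grow to the right and rows downward; lengths in m; the calibration is good to about 2 mm. A picture is of the moment at which its call begins.
- hand_in(): hands the job in, once; it reports no verdict.
The state is a dict: "clock": time; "qpos": joint angles; "joint_velocities": joint speeds; "joint_efforts": joint torques, N m; "ee_pos": TCP position; "tool_rot": TCP orientation; "force": force on the tool from outside, world axes, zero at the start; "wrist_torque": the same for the moment, N m; "finger_gap": opening from 0.0 (shut) to 1.0 (fully open).
Only numpy, scipy, OpenCV 4.12 (cv2) and the standard library are available. Lean on these libraries where they do the work, as an engineer would, in place of code of your own. Each camera call takes 0.05 s, during which the arm holds its last target. There are 200 camera calls.

TASK

Set the jar squarely down into the pocket of the aluminium bench socket and swing the red-knobbed lever fully shut so that its bar locks the jar's foot. Then unscrew the tight blue cap anticlockwise until its threads let go, lift it clear of the neck and finish still holding it in the gripper, level and steady just above the jar's mouth (a centimetre or two, not resting on it), with the jar still seated and locked. Leave the two vials and the timer standing where they are.

Things in the scene. Friction and masses are not known exactly. Their poses are not given: they have to be found in the camera images.
- jar: amber jar on a square grey foot, 300 g. Foot 66 x 66 mm, 12 mm high, sides along the jar's x and y; round body of diameter 46 mm from 12 to 56 mm above the underside (grip it there, about 48 mm up), tapering to the neck at 63 mm. Origin: centre of the underside; z up. White dot on the foot's +x side. Starts on the bench, capped
- jar_mouth (a point): centre of the jar's mouth, 77.5 mm above its underside. Neck diameter 26 mm, 36 mm over its three short threads. A 17 mm sprung rubber sealing disc in the mouth pushes the screwed-on cap up with about 8 N and, uncapped, stands 5.5 mm above the mouth
- cap: blue screw cap, diameter 46 mm, 18 mm high, 60 g, open below. Origin: centre of its lower rim; z up; white line on top along +x. Screwed on, the rim is 66 mm above the jar's underside. Cap yaw less jar yaw: 0 fully tight, starts 0.05 to 0.20. Anticlockwise from above it rises 2 mm and the threads let go at 1.2 to 1.3
- cap_top (a point): centre of the cap's top, 18 mm above its rim. Cap yaw less jar yaw from 1.30 to 1.65: the cap lifts straight off (aim for 1.47, some 1.35 rad of turn, in one grasp); blocked at about 1.70. Before 1.30 it does not pull off. It takes 0.1 to 0.2 N m to turn
- socket: aluminium bench socket, fixed: 100 x 100 mm block, 16 mm high, with a square pocket 69 x 69 mm, 10 mm deep with a chamfered mouth, sides along the socket's x and y axes. Origin: under the pocket's centre at bench level; the pocket's floor is 6 mm above it, so the seated jar's origin is 6 mm above. The jar fits in any of four quarter turns
- lever (a joint): the socket's locking lever, turning about a vertical pin; 0 = fully shut (a stop), its steel bar over the foot's edge, 2 mm above a seated foot; grows as it opens, clockwise seen from above, to 1.5. Starts open, 1.0 to 1.4. Stays where it is left; needs about 1 N at the knob
- lever_knob (a point): on the axis of the lever's upright red knob (diameter 14 mm, from 26 to 55 mm above the bench), 45 mm above the bench, 65 mm from the pin. When shut it stands at x -22, y -90 mm in the socket's frame
- lever_pivot (a point): the lever's pin, at x -55, y -33.5 mm in the socket's frame, 20 mm above the bench
- yellow_vial: bystander: clear vial with a yellow cap, diameter 22 mm, 44 mm high; origin under its centre
- blue_vial: bystander: clear vial with a blue cap, diameter 22 mm, 44 mm high; origin under its centre
- kitchen_timer: bystander: white round timer with a red knob, diameter 62 mm, 34 mm high; origin under its centre
Not all that is in view belongs to the job. Of the things like the cap, leave any that is green or turquoise; of the rest the smaller one is meant.

How it is judged:
On the way, in this order (a step that is already met when the one before it is completed fails the run):
1. the jar is seated upright in the pocket, capped (horizontal distance between jar and socket below 0.005 m and z of jar in the frame of socket below 0.0085 m and angle between jar's own z axis and vertical below 0.06 rad and z of cap in the frame of jar below 0.072 m and value of joint lever above 0.5 rad), for 0.2 s.
2. the lever is shut over the seated jar, the cap still screwed on (value of joint lever below 0.12 rad and z of jar in the frame of socket below 0.0085 m and horizontal distance between jar and socket below 0.005 m and z of cap in the frame of jar below 0.072 m), for 0.2 s.
At the end, for the whole second after the job is handed in: the fingers hold the cap still and level (0.2 rad), untouched by the jar, rim 7.5 to 42 mm above the jar's mouth (85 to 120 mm above its underside), within 15 mm of its axis; jar upright in the pocket (5 mm of centre, 2.5 mm of the floor), lever under 0.15 rad; vials stand (z of cap in the frame of jar between 0.085 and 0.12 m and horizontal distance between cap and jar below 0.015 m and angle between cap's own z axis and vertical below 0.2 rad and linear speed of cap below 0.03 m/s and contact force between the fingers and cap above 1 N and contact force between cap and jar below 0.05 N and value of joint lever below 0.15 rad and horizontal distance between jar and socket below 0.005 m and z of jar in the frame of socket below 0.0085 m and angle between jar's own z axis and vertical below 0.06 rad and angle between each of yellow_vial, blue_vial's own z axis and vertical below 0.3 rad); the arm keeps its last pose, push and grip.
It fails at once if the cap comes off before the lever is shut (z of cap in the frame of jar above 0.075 m and value of joint lever above 0.3 rad).
It fails at once if the jar is tipped over (angle between jar's own z axis and vertical above 0.5 rad).
It fails at once if a vial or the timer is pushed away by more than 3 cm (distance of any of yellow_vial, blue_vial, kitchen_timer from where it was at the start of the episode above 0.03 m).
It also fails if it takes over 64 s, if anything falls off the work surface, if the arm or the gripper's body presses on something with over 40 N, if the wrist force passes 120 N, or if a joint passes its speed limit or range.

## Working session

There is one attempt and no reset: what is moved stays moved. The work goes in short steps, Python scripts to look and compute and a tool call to move; the robot and the scene stay as the last step left them, time stands still between calls to the robot, and variables do not carry over. Pictures are saved under pics/ and viewed, about 8 in all and at most 12, crops included, and the job is handed in when it is done.

Besides the shell and the picture viewer there is one more tool, called after "Request:" as a command line: name --argument value ..., lists and objects as JSON in quotes. drive_tool: Moves the arm, as the interface text tells. Shifts and turns lie within -1 to 1; 1 stands for 0.2 m of shift or pi/4 rad of turn. Its arguments: {"type":"object","properties":{"increments":{"type":"array"},"force":{"type":"number"}},"required":["increments"]}

```bash
mkdir -p pics; cat > h.py <<'E'
from plant import *
import numpy as np, cv2
from scipy.spatial.transform import Rotation as R
def cam(n):
    c=read_camera(n); c['R']=R.from_rotvec(np.ravel(c['rvec'])).as_matrix(); c['t']=np.ravel(c['tvec']); return c
def ray(c,u,v,z):
    d=c['R'].T@np.array([(u-c['cx'])/c['fx'],(v-c['cy'])/c['fy'],1]); o=-c['R'].T@c['t']
    return o+d*(z-o[2])/d[2]
def cloud(c):
    v,u=np.mgrid[:400,:640]; z=c['range_z']
    P=np.stack([(u-c['cx'])/c['fx']*z,(v-c['cy'])/c['fy']*z,z],-1)-c['t']
    W=P@c['R']; W[z==0]=np.nan; return W
def proj(c,p):
    q=c['R']@np.array(p)+c['t']; return np.array([c['fx']*q[0]/q[2]+c['cx'],c['fy']*q[1]/q[2]+c['cy']])
E
python3 - <<'E'
from h import *
for n in('scene','top'):
    c=cam(n); cv2.imwrite(f'pics/{n}0.png',c['frame']); print(n,-c['R'].T@c['t'],c['R'][2],c['fx'])
    np.save(f'{n}0.npy',c,allow_pickle=True)
print(state())
E
```

```text
scene [0.00884837 0.47314448 0.58216794] [ 0.58367024 -0.58321661 -0.56496675] 372.55275940823105
top [ 0.38399601 -0.04341686  0.92261667] [ 0.17940403 -0.02583114 -0.98343629] 398.0842837108437
{'clock': 0.1, 'qpos': array([ 1.30732628,  0.31163288,  0.01399561,  1.51289241, -0.00440775,
        1.3192301 , -0.02718372]), 'joint_velocities': array([-0.00053675, -0.00040702, -0.00011346, -0.00414575,  0.00037169,
       -0.00073125,  0.00019695]), 'joint_efforts': array([ 9.14779357e-04, -3.80854297e+01,  1.47089576e-01, -2.31241107e+01,
        1.25016950e-02,  8.10442027e-03, -5.05084486e-06]), 'ee_pos': array([ 0.12084502, -0.53588121,  0.2303385 ]), 'tool_rot': array([-3.12018818e+00, -3.47546751e-01,  4.98713885e-04]), 'force': array([-0.27064202, -0.29700416,  0.19845506]), 'wrist_torque': array([-0.0092672 ,  0.02295278,  0.02181921]), 'finger_gap': 0.9984343788989758}
```

View pics/scene0.png

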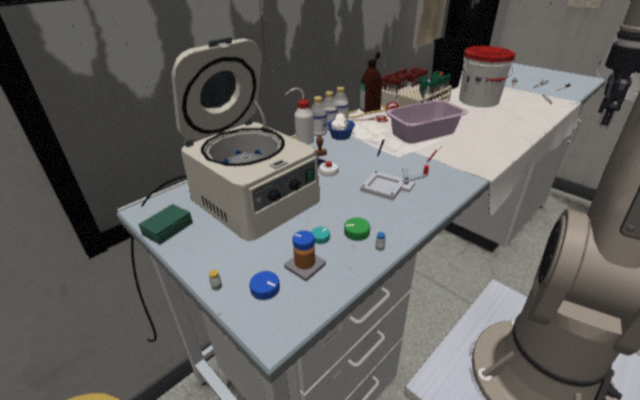

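View pics/top0.png

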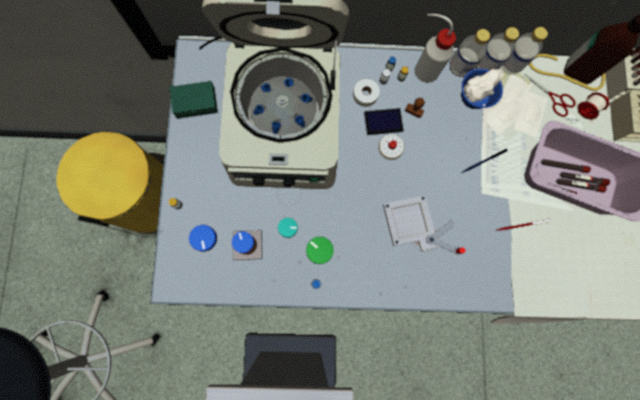

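Candidates (top view): the capped jar at (243,243), a bigger loose blue lid at (203,237), turquoise at (288,227), green at (320,250), and the blue vial at (316,284). The cap on the amber jar is the smaller blue one, so that is the target. The socket is at (408,220), the red knob at (461,251), the timer at (391,146) and the yellow vial at (175,203).

```bash
python3 - <<'E'
from h import *
T=np.load('top0.npy',allow_pickle=True).item(); S=np.load('scene0.npy',allow_pickle=True).item()
def blobs(c,lo,hi,roi,amin=8):
    x0,y0,x1,y1=roi; h=cv2.cvtColor(c['frame'],cv2.COLOR_BGR2HSV)[y0:y1,x0:x1]
    m=cv2.inRange(h,lo,hi); n,l,s,ce=cv2.connectedComponentsWithStats(m)
    return [(s[i,4],ce[i]+[x0,y0],s[i,2:4]) for i in range(1,n) if s[i,4]>=amin]
print('BLUE top')
for a,p,wh in blobs(T,(105,150,60),(125,255,255),(160,190,350,300)): print(a,p.round(1),wh,ray(T,*p,.084).round(4))
print('BLUE scene')
for a,p,wh in blobs(S,(105,150,60),(125,255,255),(200,200,420,310)): print(a,p.round(1),wh,ray(S,*p,.084).round(4))
print('RED')
for lo,hi in(((0,130,80),(8,255,255)),((170,130,80),(180,255,255))):
  for a,p,wh in blobs(T,lo,hi,(370,130,480,270),4): print('T',a,p.round(1),wh,ray(T,*p,.055).round(4))
  for a,p,wh in blobs(S,lo,hi,(310,140,440,200),4): print('S',a,p.round(1),wh,ray(S,*p,.05).round(4))
W=cloud(T)
for u,v in((243,243),(233,258),(408,220),(390,205),(460,250),(430,280)): print((u,v),W[v,u].round(4))
A=cv2.resize(T['frame'][185:300,185:345],None,fx=4.9,fy=4.9,interpolation=cv2.INTER_CUBIC)[:, :784]
B=cv2.resize(T['frame'][185:265,375:475],None,fx=5,fy=5,interpolation=cv2.INTER_CUBIC)
C=np.zeros((600,800,3),np.uint8)
A=cv2.resize(T['frame'][210:280,220:340],None,fx=4,fy=4,interpolation=cv2.INTER_CUBIC); C[:280,:480]=A
B=cv2.resize(T['frame'][190:265,375:475],None,fx=4,fy=4,interpolation=cv2.INTER_CUBIC); C[300:600,:400]=B
D=cv2.resize(S['frame'][160:205,350:440],None,fx=4,fy=4,interpolation=cv2.INTER_CUBIC); C[300:480,410:770]=D
D=cv2.resize(S['frame'][225:285,280:330],None,fx=4.6,fy=4.6,interpolation=cv2.INTER_CUBIC); C[:276,500:730]=D
cv2.imwrite('pics/crop1.png',C)
E
```

```text
BLUE top
492 [202.3 237.1] [27 26] [0.4663 0.1728 0.084 ]
325 [242.8 242.5] [22 21] [0.4578 0.0877 0.084 ]
41 [315.9 283.9] [7 7] [ 0.3771 -0.0679  0.084 ]
BLUE scene
292 [303.8 240.2] [22 19] [0.4479 0.0963 0.084 ]
23 [380.6 235. ] [6 5] [ 0.3447 -0.0236  0.084 ]
589 [263.7 285. ] [29 27] [0.4114 0.2274 0.084 ]
RED
T 41 [392.2 144.2] [7 7] [ 0.6968 -0.2346  0.055 ]
T 23 [460.7 250.2] [6 5] [ 0.4588 -0.3852  0.055 ]
S 17 [328.1 163.6] [5 4] [ 0.6751 -0.2101  0.05  ]
S 19 [425.8 168.4] [4 8] [ 0.4523 -0.3781  0.05  ]
T 4 [463.8 249.5] [2 4] [ 0.4606 -0.392   0.055 ]
(243, 243) [0.4564 0.0869 0.0865]
(233, 258) [0.4283 0.1189 0.0122]
(408, 220) [ 0.5298 -0.2819  0.006 ]
(390, 205) [ 0.5621 -0.2373  0.0163]
(460, 250) [ 0.4592 -0.3836  0.0548]
(430, 280) [ 0.3928 -0.3322  0.0021]
```

View pics/crop1.png

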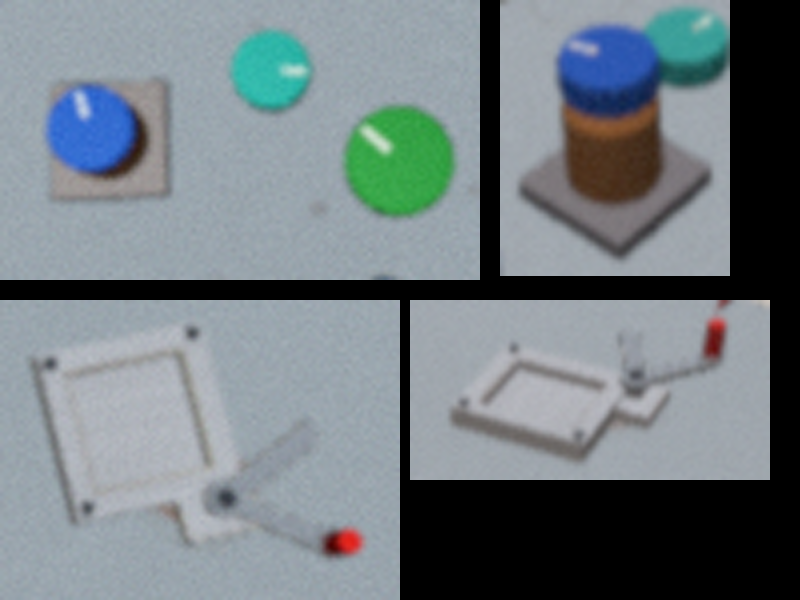

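Close crop: the blue cap sits on the amber jar, whose foot is roughly axis-aligned. The socket pocket is tilted about 0.24 rad, with the lever open, its pin at the lower right and its knob at lower right. Now the precise foot and socket poses.

```bash
cat >> h.py <<'E'
def rect(c,mask,z):
    cs,_=cv2.findContours(mask,cv2.RETR_EXTERNAL,cv2.CHAIN_APPROX_NONE); k=max(cs,key=cv2.contourArea).reshape(-1,2)
    P=np.array([ray(c,u,v,z)[:2] for u,v in k]); r=cv2.minAreaRect((P*1000).astype(np.float32)); return r
def yaw(rv): x=R.from_rotvec(rv).as_matrix(); return np.arctan2(x[1,0],x[0,0]), x[:,2]
def to_tool(p,y=None,s=None):
    """units (tx,ty,tz) for TCP target p, and az for tool-x yaw y"""
    s=s or state(); M=R.from_rotvec(s['tool_rot']).as_matrix()
    d=M.T@(np.array(p)-s['ee_pos'])/.2
    if y is None: return d.round(3)
    t=R.from_matrix(np.array([[np.cos(y),np.sin(y),0],[np.sin(y),-np.cos(y),0],[0,0,-1]]))
    a=(R.from_matrix(M).inv()*t).as_rotvec()/(np.pi/4)
    return d.round(3),a.round(3)
E
python3 - <<'E'
from h import *
T=np.load('top0.npy',allow_pickle=True).item(); W=cloud(T)
f=T['frame'].astype(int); z=W[...,2]
# foot: neutral/brownish vs blue bench: B-R
br=f[...,0]-f[...,2]
print('B-R bench',np.median(br[260:280,210:230]),'foot',br[255:258,236:256].mean(),'socket',br[215:225,400:415].mean())
m=np.zeros((400,640),np.uint8); s=np.s_[225:268,225:268]
m[s]=((br[s]<4)|(br[s]>60)|(f[s].sum(-1)<330)); m=cv2.morphologyEx(m,cv2.MORPH_OPEN,np.ones((3,3)))
print('foot rect',rect(T,m,.012))
m2=m.copy(); m2[br>40]=0; print('foot only',rect(T,m2,.012))
# cap line
s=np.s_[230:256,230:256]; w=(f[s].min(-1)>110)&(f[s][...,2]>110)&(np.hypot(*(np.mgrid[230:256,230:256]-np.array([242.5,242.8])[:,None,None]))<9)
v,u=np.nonzero(w); print('line px',u.mean()+230,v.mean()+230,len(u),ray(T,u.mean()+230,v.mean()+230,.084)-ray(T,242.8,242.5,.084))
# socket by depth
m=np.zeros((400,640),np.uint8); s=np.s_[185:262,375:440]
V=(f.sum(-1)/3); bench=np.median(V[270:290,380:430]); print('V bench',bench,'sock',V[200:204,392:400].mean())
hz=z[s]; print('z counts',np.histogram(hz[np.isfinite(hz)],bins=[-.01,0,.003,.006,.009,.012,.015,.018,.021,.03,.06])[0])
m[s]=(hz>.0115)&(hz<.020); m=cv2.morphologyEx(m,cv2.MORPH_OPEN,np.ones((5,5)))
print('sock depth rect',rect(T,m,.016))
C=np.hstack([cv2.resize(x[185:265,370:475],None,fx=3.6,fy=3.6,interpolation=cv2.INTER_NEAREST) for x in (cv2.cvtColor(m*255,cv2.COLOR_GRAY2BGR),T['frame'])]); cv2.imwrite('pics/sock.png',C)
for n,(u,v) in dict(s1=(375+50/4,190+64/4),s2=(375+192/4,190+33/4),s3=(375+87/4,190+208/4)).items(): print(n,ray(T,u,v,.016).round(4))
print('pin',ray(T,375+226/4,190+198/4,.028).round(4))
for n,(u,v) in dict(p1=(375+66/4,190+75/4),p2=(375+181/4,190+50/4),p3=(375+210/4,190+166/4),p4=(375+97/4,190+192/4)).items(): print(n,ray(T,u,v,.014).round(4))
print(yaw(state()['tool_rot']))
E
```

```text
B-R bench 20.0 foot -7.333333333333333 socket 11.793333333333333
foot rect ((458.9830017089844, 91.54957580566406), (63.80561065673828, 68.02003479003906), 3.131098985671997)
foot only ((458.8515625, 89.10731506347656), (63.276329040527344, 63.15717315673828), 3.131098985671997)
line px 240.41176470588235 236.52941176470588 17 [0.01237288 0.00577695 0.        ]
V bench 163.66666666666666 sock 177.77083333333331
z counts [ 934 1707  492  548  124  219  636  172  147   11]
sock depth rect ((537.5170288085938, -322.537353515625), (82.70494842529297, 17.26180076599121), 13.095433235168457)
s1 [ 0.5596 -0.2315  0.016 ]
s2 [ 0.5811 -0.3153  0.016 ]
s3 [ 0.4763 -0.2527  0.016 ]
pin [ 0.4833 -0.3295  0.028 ]
p1 [ 0.5538 -0.2413  0.014 ]
p2 [ 0.5711 -0.3092  0.014 ]
p3 [ 0.5032 -0.325   0.014 ]
p4 [ 0.4859 -0.259   0.014 ]
(np.float64(0.22185851767932485), array([-5.49120996e-04,  2.05996518e-03, -9.99997728e-01]))
```

View pics/sock.png

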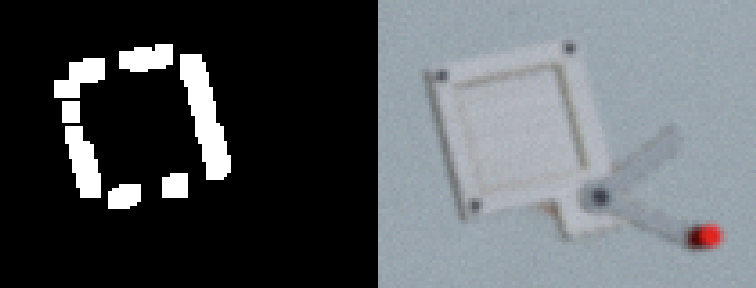

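Socket: centre (0.5286, -0.2838), yaw 0.249. The pin is predicted at (0.4836, -0.3298) and measured at (0.4833, -0.3295). Jar foot: (0.4589, 0.0889), yaw ≈ 0.055. Starting the approach.

Request:
drive_tool --increments '[{"tx":0.88,"ty":-0.29,"az":-0.6,"hand":-1},{"tx":0.88,"ty":-0.29,"az":-0.6,"hand":-1},{"tx":0.88,"ty":-0.29,"az":-0.6,"hand":-1},{"tx":0.88,"ty":-0.29,"az":-0.6,"hand":-1},{"tx":0.88,"ty":-0.29,"az":-0.6,"hand":-1}]' --force 60

```text
invalid input at $.increments[0]: expected keys tx, ty, tz, ax, ay, az, hand
```

```bash
python3 -c "
from h import *
s=state(); print(s['clock'],s['ee_pos'],yaw(s['tool_rot'])[0],s['qpos'].round(2)); print(to_tool([.40,-.27,.23],1.2,s))"
```

```text
0.1 [ 0.12084502 -0.53588121  0.2303385 ] 0.22185851767932485 [ 1.31  0.31  0.01  1.51 -0.    1.32 -0.03]
(array([ 1.654, -0.99 ,  0.004]), array([-3.000e-03, -1.000e-03, -1.245e+00]))
```

All keys are needed in every row.

Request:
drive_tool --increments '[{"tx":0.88,"ty":-0.29,"tz":0,"ax":0,"ay":0,"az":-0.6,"hand":-1},{"tx":0.88,"ty":-0.29,"tz":0,"ax":0,"ay":0,"az":-0.6,"hand":-1},{"tx":0.88,"ty":-0.29,"tz":0,"ax":0,"ay":0,"az":-0.6,"hand":-1},{"tx":0.88,"ty":-0.29,"tz":0,"ax":0,"ay":0,"az":-0.6,"hand":-1},{"tx":0.88,"ty":-0.29,"tz":0,"ax":0,"ay":0,"az":-0.6,"hand":-1}]' --force 60

```text
clock: 0.72
ee_pos: [0.2791, -0.4406, 0.23]
tool_rot: [-2.952, -1.066, 0.002]
force: [-1.2, -0.9, 0.3]
finger_gap: 0.998
```

```bash
python3 -c "
from h import *
s=state(); print(s['clock'],s['ee_pos'],yaw(s['tool_rot'])[0],s['qpos'].round(2)); print(to_tool([.40,-.27,.23],1.2,s))"
```

```text
0.725 [ 0.27913756 -0.44063219  0.2299906 ] 0.6930591853875073 [ 1.1   0.26 -0.16  1.58  0.04  1.3   0.06]
(array([ 1.01e+00, -2.70e-01,  1.00e-03]), array([-0.004, -0.001, -0.645]))
```

Request:
drive_tool --increments '[{"tx":1.0,"ty":-0.27,"tz":0,"ax":0,"ay":0,"az":-0.64,"hand":-1},{"tx":1.0,"ty":-0.27,"tz":0,"ax":0,"ay":0,"az":-0.64,"hand":-1},{"tx":1.0,"ty":-0.27,"tz":0,"ax":0,"ay":0,"az":-0.64,"hand":-1},{"tx":1.0,"ty":-0.27,"tz":0,"ax":0,"ay":0,"az":-0.64,"hand":-1},{"tx":1.0,"ty":-0.27,"tz":0,"ax":0,"ay":0,"az":-0.64,"hand":-1}]'

```text
clock: 1.35
ee_pos: [0.3983, -0.2714, 0.23]
tool_rot: [-2.594, -1.767, 0.001]
force: [-1.1, -0.1, 0.9]
finger_gap: 0.999
```

Request:
drive_tool --increments '[{"tx":0.94,"ty":-0.21,"tz":0,"ax":0,"ay":0,"az":-0.55,"hand":-1},{"tx":0.94,"ty":-0.21,"tz":0,"ax":0,"ay":0,"az":-0.55,"hand":-1},{"tx":0.94,"ty":-0.21,"tz":0,"ax":0,"ay":0,"az":-0.55,"hand":-1},{"tx":0.94,"ty":-0.21,"tz":0,"ax":0,"ay":0,"az":-0.55,"hand":-1},{"tx":0.94,"ty":-0.21,"tz":0,"ax":0,"ay":0,"az":-0.55,"hand":-1}]'

```text
clock: 1.98
ee_pos: [0.4275, -0.084, 0.2303]
tool_rot: [-2.16, -2.278, 0.003]
force: [-0.1, -0.5, -0.2]
finger_gap: 1.002
```

```bash
python3 -c "
from h import *
s=state(); print(s['clock'],s['ee_pos'],yaw(s['tool_rot']),s['qpos'].round(2)); print(to_tool([.4588,.0889,.18],1.626,s))"
```

```text
1.975 [ 0.42751229 -0.08396456  0.23025778] (np.float64(1.6239431729282854), array([-2.99809001e-03,  4.75522013e-04, -9.99995393e-01])) [ 0.67  0.11 -0.56  1.78  0.06  1.27  0.15]
(array([0.855, 0.203, 0.251]), array([-0.004, -0.001, -0.003]))
```

Request:
drive_tool --increments '[{"tx":0.855,"ty":0.203,"tz":0.2,"ax":0,"ay":0,"az":0,"hand":-1},{"tx":0.855,"ty":0.203,"tz":0.2,"ax":0,"ay":0,"az":0,"hand":-1},{"tx":0.855,"ty":0.203,"tz":0.2,"ax":0,"ay":0,"az":0,"hand":-1},{"tx":0.855,"ty":0.203,"tz":0.2,"ax":0,"ay":0,"az":0,"hand":-1},{"tx":0.855,"ty":0.203,"tz":0.2,"ax":0,"ay":0,"az":0,"hand":-1}]'

```text
clock: 2.6
ee_pos: [0.4595, 0.0854, 0.1897]
tool_rot: [-2.166, -2.273, 0.006]
force: [0.0, -0.5, -0.1]
finger_gap: 0.998
```

```bash
python3 -c "
from h import *
s=state(); print(s['clock'],s['ee_pos'],yaw(s['tool_rot']),s['qpos'].round(2)); print(to_tool([.4588,.0889,.029],1.626,s))"
```

```text
2.6 [0.45953886 0.0853586  0.18973436] (np.float64(1.6186523822595575), array([-0.00396231, -0.00141839, -0.99999114])) [ 0.37  0.24 -0.7   1.77  0.16  1.2  -0.33]
(array([0.019, 0.   , 0.804]), array([-0.005,  0.002, -0.009]))
```

Request:
drive_tool --increments '[{"tx":0.019,"ty":0.0,"tz":0.2,"ax":0,"ay":0,"az":-0.01,"hand":-1},{"tx":0.019,"ty":0.0,"tz":0.45,"ax":0,"ay":0,"az":-0.01,"hand":-1},{"tx":0.019,"ty":0.0,"tz":0.7,"ax":0,"ay":0,"az":-0.01,"hand":-1},{"tx":0.019,"ty":0.0,"tz":0.805,"ax":0,"ay":0,"az":-0.01,"hand":-1},{"tx":0.019,"ty":0.0,"tz":0.805,"ax":0,"ay":0,"az":-0.01,"hand":-1},{"tx":0.019,"ty":0.0,"tz":0.805,"ax":0,"ay":0,"az":-0.01,"hand":-1}]'

```text
clock: 3.35
ee_pos: [0.4603, 0.0873, 0.0298]
tool_rot: [2.162, 2.279, -0.004]
force: [0.7, 0.4, 0.1]
finger_gap: 0.998
```

```bash
python3 -c "
from h import *
s=state(); print(s['clock'],s['ee_pos'],yaw(s['tool_rot']),s['qpos'].round(2),s['force']); print(to_tool([.4588,.0889,.029],1.626,s))
c=cam('scene'); cv2.imwrite('pics/g1.png',cv2.resize(c['frame'][170:320,220:420],None,fx=3,fy=3))"
```

```text
3.35 [0.4602512  0.08730486 0.02976096] (np.float64(1.6231479999266452), array([-0.00162615, -0.0019891 , -0.9999967 ])) [ 0.27  0.45 -0.62  1.96  0.35  0.84 -0.49] [0.73406062 0.35157994 0.08908694]
(array([ 0.008, -0.007,  0.004]), array([-0.002,  0.002, -0.004]))
```

View pics/g1.png

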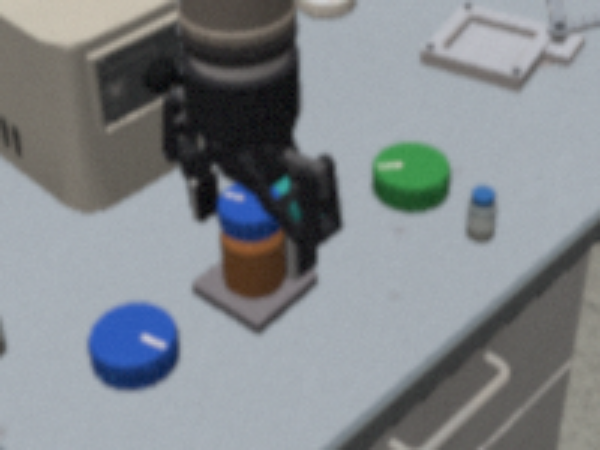

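The jar sits upright between the open fingers (jar at crop (255,250), fingers on either side). Closing.

Request:
drive_tool --increments '[{"tx":0.007,"ty":-0.006,"tz":0.004,"ax":0,"ay":0,"az":0,"hand":-1},{"tx":0.007,"ty":-0.006,"tz":0.004,"ax":0,"ay":0,"az":0,"hand":1},{"tx":0.007,"ty":-0.006,"tz":0.004,"ax":0,"ay":0,"az":0,"hand":1},{"tx":0.007,"ty":-0.006,"tz":0.004,"ax":0,"ay":0,"az":0,"hand":1},{"tx":0.007,"ty":-0.006,"tz":0.004,"ax":0,"ay":0,"az":0,"hand":1},{"tx":0.007,"ty":-0.006,"tz":0.004,"ax":0,"ay":0,"az":0,"hand":1},{"tx":0.007,"ty":-0.006,"tz":0.004,"ax":0,"ay":0,"az":0,"hand":1},{"tx":0.007,"ty":-0.006,"tz":0.004,"ax":0,"ay":0,"az":0,"hand":1}]' --force 60

```text
clock: 4.4
ee_pos: [0.4591, 0.0892, 0.0299]
tool_rot: [2.161, 2.279, -0.003]
force: [-0.6, -0.3, 4.6]
finger_gap: 0.521
```

```bash
python3 -c "
from h import *
s=state(); print(s['clock'],s['ee_pos'],yaw(s['tool_rot']),s['force'],s['finger_gap'])"
```

```text
4.4 [0.45914349 0.08924986 0.02992949] (np.float64(1.6240856394963397), array([-7.81237112e-04, -2.25117054e-03, -9.99997161e-01])) [-0.60371726 -0.27096901  4.55848909] 0.5214825344534371
```

Request:
drive_tool --increments '[{"tx":0,"ty":0,"tz":-0.15,"ax":0,"ay":0,"az":0,"hand":1},{"tx":0,"ty":0,"tz":-0.35,"ax":0,"ay":0,"az":0,"hand":1},{"tx":0,"ty":0,"tz":-0.5,"ax":0,"ay":0,"az":0,"hand":1},{"tx":-0.2,"ty":0,"tz":-0.55,"ax":0,"ay":0,"az":0,"hand":1},{"tx":-0.4,"ty":0,"tz":-0.55,"ax":0,"ay":0,"az":0,"hand":1},{"tx":-0.65,"ty":0,"tz":-0.55,"ax":0,"ay":0,"az":0,"hand":1},{"tx":-0.9,"ty":0,"tz":-0.55,"ax":0,"ay":0,"az":0,"hand":1},{"tx":-1.0,"ty":0,"tz":-0.55,"ax":0,"ay":0,"az":0,"hand":1}]'

```text
clock: 5.4
ee_pos: [0.4684, -0.1146, 0.1392]
tool_rot: [2.168, 2.274, -0.008]
force: [-0.3, 0.1, -3.9]
finger_gap: 0.518
```

```bash
python3 -c "
from h import *
s=state(); print(s['clock'],s['ee_pos'],yaw(s['tool_rot']),s['force'],s['finger_gap'],s['qpos'].round(2)); print(to_tool([.5286,-.2838,.12],1.820,s))"
```

```text
5.4 [ 0.46840406 -0.11464047  0.13921819] (np.float64(1.6183407260401983), array([-0.00356689, -0.00374598, -0.99998662])) [-0.27150902  0.09090101 -3.87212883] 0.5180048760347309 [ 0.69  0.31 -0.59  1.81  0.2   1.08  0.07]
(array([-0.859,  0.261,  0.098]), array([-0.005,  0.004, -0.257]))
```

Request:
drive_tool --increments '[{"tx":-0.25,"ty":0.05,"tz":0.0,"ax":0,"ay":0,"az":-0.06,"hand":1},{"tx":-0.5,"ty":0.13,"tz":0.0,"ax":0,"ay":0,"az":-0.13,"hand":1},{"tx":-0.7,"ty":0.2,"tz":0.0,"ax":0,"ay":0,"az":-0.2,"hand":1},{"tx":-0.86,"ty":0.26,"tz":0.0,"ax":0,"ay":0,"az":-0.257,"hand":1},{"tx":-0.86,"ty":0.26,"tz":0.05,"ax":0,"ay":0,"az":-0.257,"hand":1},{"tx":-0.86,"ty":0.26,"tz":0.1,"ax":0,"ay":0,"az":-0.257,"hand":1},{"tx":-0.86,"ty":0.26,"tz":0.1,"ax":0,"ay":0,"az":-0.257,"hand":1}]'

```text
clock: 6.28
ee_pos: [0.527, -0.2819, 0.1178]
tool_rot: [-1.922, -2.478, 0.009]
force: [-0.5, 1.1, -3.1]
finger_gap: 0.516
```

```bash
python3 -c "
from h import *
s=state(); print(s['clock'],s['ee_pos'],yaw(s['tool_rot']),s['force'],s['qpos'].round(2)); print(to_tool([.5283,-.2838,.055],1.820,s))
for n,r in(('top',(350,150,490,290)),('scene',(330,90,460,220))):
    c=cam(n); np.save(n+'1.npy',c,allow_pickle=True); x0,y0,x1,y1=r; im=cv2.resize(c['frame'][y0:y1,x0:x1],(390,390),interpolation=cv2.INTER_CUBIC); A=im if n=='top' else np.hstack([A,im])
cv2.imwrite('pics/over.png',A)"
```

```text
6.275 [ 0.5269597  -0.28188934  0.11777745] (np.float64(1.8223572994611434), array([-0.00754212, -0.00117414, -0.99997087])) [-0.481328    1.13679563 -3.07321505] [ 0.82  0.55 -0.54  1.52  0.3   1.16  0.48]
(array([-0.011,  0.006,  0.314]), array([-0.01 , -0.001,  0.003]))
```

View pics/over.png

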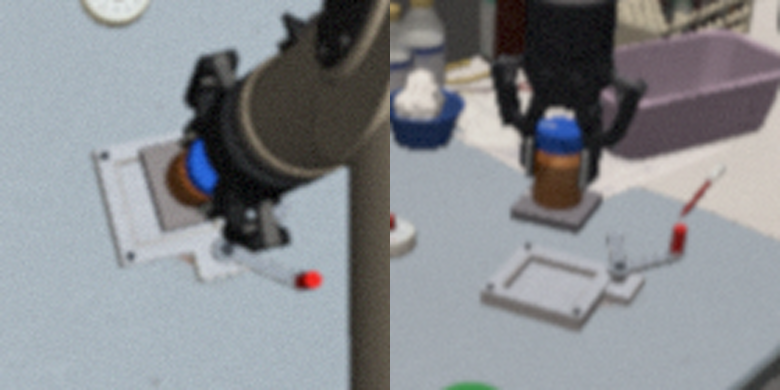

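The jar hangs over the socket (top crop: foot's left edge (140,148)→(168,230); scene crop: foot front corner (578,228)). Next I check the foot's yaw and offset against the socket before lowering.

```bash
python3 - <<'E'
from h import *
T=np.load('top1.npy',allow_pickle=True).item(); S=np.load('scene1.npy',allow_pickle=True).item()
s=state(); zf=s['ee_pos'][2]-.0299+.012; print('zf',zf)
f=cv2.GaussianBlur(T['frame'],(3,3),0).astype(int); br=f[...,0]-f[...,2]
m=((br<3)&(f.sum(-1)>260)).astype(np.uint8); 
L=[]
for v in range(207,230):
    u=np.nonzero(m[v,395:425])[0]
    if len(u)>3: L.append((395+u[0],v))
L=np.array(L); print(L.T)
P=np.array([ray(T,u-.5,v,zf)[:2] for u,v in L]); l=cv2.fitLine(P.astype(np.float32),cv2.DIST_HUBER,0,.001,.001).ravel()
d=l[:2]*np.sign(l[0]); print('left edge yaw',np.arctan2(d[1],d[0]))
n=np.array([-d[1],d[0]]); print('edge offset from TCP along +y_s',(l[2:]-s['ee_pos'][:2])@n)
# bench check: scene view foot
f=cv2.GaussianBlur(S['frame'],(3,3),0); c=f[135:175,365:405]
cv2.imwrite('pics/foot.png',cv2.resize(np.hstack([c,T['frame'][195:235,390:430]]),None,fx=9.5,fy=9.5,interpolation=cv2.INTER_CUBIC))
E
```

```text
zf 0.10159101794864171
[[395 401 402 402 402 403 403 403 404 404 404 404 405 405 405 405 406 406
  406 407 407 407 408]
 [207 208 209 210 211 212 213 214 215 216 217 218 219 220 221 222 223 224
  225 226 227 228 229]]
left edge yaw 0.2803261
edge offset from TCP along +y_s 0.03577995748204776
```

View pics/foot.png

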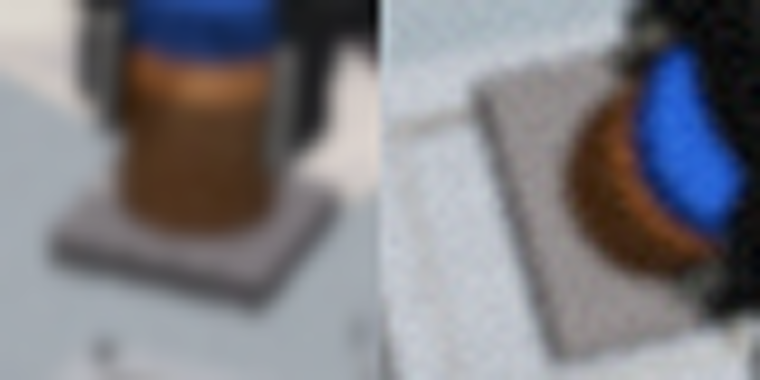

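```bash
cat >> h.py <<'E'
def edge(c,pts,z,th,along,inv=1):
    """sub-pixel B-R crossing on scan lines; pts=[(fixed,start,stop)]"""
    f=cv2.GaussianBlur(c['frame'],(0,0),1).astype(float); br=f[...,0]-f[...,2]; out=[]
    for k,a,b in pts:
        idx=np.arange(a,b,1 if b>a else -1); p=br[k,idx] if along=='row' else br[idx,k]
        j=np.nonzero((p[:-1]>=th)&(p[1:]<th))[0]
        if len(j): j=j[0]; x=idx[j]+(idx[1]-idx[0])*(p[j]-th)/(p[j]-p[j+1]); out.append((x,k) if along=='row' else (k,x))
    P=np.array([ray(c,u,v,z)[:2] for u,v in out]); l=cv2.fitLine(P.astype(np.float32),cv2.DIST_HUBER,0,.0005,.001).ravel()
    d=l[:2]; r=np.abs((P-l[2:])@np.array([-d[1],d[0]])); return np.arctan(d[1]/d[0]) if abs(d[0])>abs(d[1]) else np.arctan(-d[0]/d[1]), l[2:], len(P), r.max()
E
python3 - <<'E'
from h import *
T=np.load('top1.npy',allow_pickle=True).item(); T0=np.load('top0.npy',allow_pickle=True).item()
zf=.1016
print('held L',edge(T,[(v,394,415) for v in range(208,230)],zf,3,'row'))
print('held T',edge(T,[(u,192,215) for u in range(402,413)],zf,3,'col'))
print('held B',edge(T,[(u,240,222) for u in range(411,422)],zf,3,'col'))
e=dict(L=edge(T0,[(v,226,240) for v in list(range(234,236))+list(range(251,257))],.012,6,'row'),
R=edge(T0,[(v,270,254) for v in range(234,256)],.012,6,'row'),
B=edge(T0,[(u,268,252) for u in range(237,259)],.012,6,'col'),
Tp=edge(T0,[(u,224,236) for u in range(249,259)],.012,6,'col'))
for k in e: print(k,e[k])
E
```

```text
held L (np.float32(0.2818342), array([ 0.5181711 , -0.24827702], dtype=float32), 22, np.float64(0.0006650273206197642))
held T (np.float32(0.28546077), array([ 0.5539143 , -0.25597087], dtype=float32), 11, np.float64(0.0002829328703344513))
held B (np.float32(0.27061257), array([ 0.4922491, -0.2736078], dtype=float32), 11, np.float64(0.0003233754177576824))
L (np.float32(0.08475348), array([0.4372627 , 0.12042726], dtype=float32), 5, np.float64(6.951691067125084e-05))
R (np.float32(0.0699348), array([0.456766  , 0.05652299], dtype=float32), 22, np.float64(0.0004133561975194044))
B (np.float32(0.07892008), array([0.42666763, 0.09200007], dtype=float32), 22, np.float64(0.0004796800294629645))
Tp (np.float32(0.1266559), array([0.4933309 , 0.07536097], dtype=float32), 9, np.float64(0.0004107546905525337))
```

Foot yaw measures 0.28 against the socket's 0.249, so I correct by -0.029 and lower to just above the block.

Request:
drive_tool --increments '[{"tx":-0.015,"ty":0.005,"tz":0.1,"ax":-0.01,"ay":0,"az":0.037,"hand":1},{"tx":-0.015,"ty":0.005,"tz":0.22,"ax":-0.01,"ay":0,"az":0.037,"hand":1},{"tx":-0.015,"ty":0.005,"tz":0.315,"ax":-0.01,"ay":0,"az":0.037,"hand":1},{"tx":-0.015,"ty":0.005,"tz":0.315,"ax":-0.01,"ay":0,"az":0.037,"hand":1},{"tx":-0.015,"ty":0.005,"tz":0.315,"ax":-0.01,"ay":0,"az":0.037,"hand":1}]'

```text
clock: 7.0
ee_pos: [0.5306, -0.2856, 0.0574]
tool_rot: [1.958, 2.45, 0.003]
force: [-0.2, -0.0, -2.8]
finger_gap: 0.517
```

```bash
python3 - <<'E'
from h import *
s=state(); p=s['ee_pos']; print(s['clock'],p,yaw(s['tool_rot']),s['force']); print(to_tool([.5283,-.2846,.041],1.793,s))
T=cam('top'); np.save('top2.npy',T,allow_pickle=True); zf=p[2]-.0299+.012
for c in ((33,33),(-33,33),(-33,-33)):
    y=.249; print(c,proj(T,[p[0]+(c[0]*np.cos(y)-c[1]*np.sin(y))/1e3,p[1]+(c[0]*np.sin(y)+c[1]*np.cos(y))/1e3,zf]).round(1))
cv2.imwrite('pics/low.png',cv2.resize(T['frame'][190:260,370:470],None,fx=8,fy=8,interpolation=cv2.INTER_CUBIC))
E
```

```text
7.0 [ 0.5306162  -0.28562638  0.05744041] (np.float64(1.7933001210262343), array([ 0.00515509, -0.00198243, -0.99998475])) [-0.24555265 -0.04571274 -2.78133885]
(array([ 0.008, -0.011,  0.082]), array([0.006, 0.004, 0.   ]))
(33, 33) [395.8 206.5]
(-33, 33) [403.1 234.8]
(-33, -33) [431.2 228.6]
```

View pics/low.png

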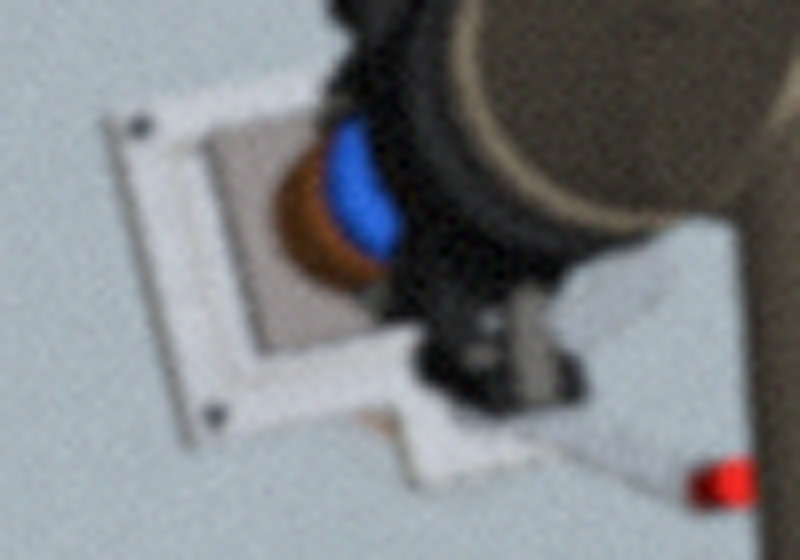

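Foot corners at (396.2,206.5) and (402.8,234) match the predictions from the TCP, and the edges are parallel to the socket. I refine numerically and lower further.

```bash
python3 - <<'E'
from h import *
T=np.load('top2.npy',allow_pickle=True).item(); p=np.array([.5306,-.2856]); zf=.0395
L=edge(T,[(v,391,410) for v in range(209,232)],zf,3,'row')
Tp=edge(T,[(u,199,212) for u in range(399,409)],zf,3,'col')
B=edge(T,[(u,242,226) for u in range(404,414)],zf,3,'col')
print(L,Tp,B)
y=.249; d=np.array([np.cos(y),np.sin(y)]); n=np.array([-d[1],d[0]]); s=np.array([.5286,-.2838])
print('rel socket: top',(Tp[1]-s)@d,'bot',(B[1]-s)@d,'left',(L[1]-s)@n,'tcp',(p-s)@d,(p-s)@n)
E
```

```text
(np.float32(0.24598047), array([ 0.5269829 , -0.25136274], dtype=float32), 23, np.float64(0.0009803624828106296)) (np.float32(0.23537418), array([ 0.5595131 , -0.26326144], dtype=float32), 10, np.float64(0.0004972688631998998)) (np.float32(0.22909851), array([ 0.49549317, -0.27396598], dtype=float32), 10, np.float64(0.0008259053768920506))
rel socket: top 0.03502113101097927 bot -0.02966234522790125 left 0.03183538162491327 tcp 0.0014947358204187944 -0.0022373566606951707
```

Request:
drive_tool --increments '[{"tx":0.003,"ty":-0.014,"tz":0.0,"ax":0.006,"ay":0.004,"az":-0.006,"hand":1},{"tx":0.003,"ty":-0.014,"tz":0.0,"ax":0.006,"ay":0.004,"az":-0.006,"hand":1},{"tx":0.003,"ty":-0.014,"tz":0.03,"ax":0.006,"ay":0.004,"az":-0.006,"hand":1},{"tx":0.003,"ty":-0.014,"tz":0.045,"ax":0.006,"ay":0.004,"az":-0.006,"hand":1},{"tx":0.003,"ty":-0.014,"tz":0.045,"ax":0.006,"ay":0.004,"az":-0.006,"hand":1}]'

```text
clock: 7.68
ee_pos: [0.5275, -0.2856, 0.048]
tool_rot: [-1.955, -2.458, 0.0]
force: [-0.6, -0.4, -3.4]
finger_gap: 0.521
```

```bash
python3 - <<'E'
from h import *
s=state(); p=s['ee_pos']; print(s['clock'],p,yaw(s['tool_rot']),s['force']); print(to_tool([.5278,-.2856,.036],1.798,s))
E
```

```text
7.675 [ 0.52754087 -0.2856233   0.04803839] (np.float64(1.7979313496278113), array([-7.54355093e-04,  3.70649265e-04, -9.99999647e-01])) [-0.56934792 -0.41522529 -3.36910199]
(array([-0.   ,  0.001,  0.06 ]), array([-0.001, -0.001, -0.   ]))
```

Settled on target. Lowering slowly into the pocket.

Request:
drive_tool --increments '[{"tx":0,"ty":0.001,"tz":0.015,"ax":0,"ay":0,"az":0,"hand":1},{"tx":0,"ty":0.001,"tz":0.03,"ax":0,"ay":0,"az":0,"hand":1},{"tx":0,"ty":0.001,"tz":0.045,"ax":0,"ay":0,"az":0,"hand":1},{"tx":0,"ty":0.001,"tz":0.06,"ax":0,"ay":0,"az":0,"hand":1},{"tx":0,"ty":0.001,"tz":0.06,"ax":0,"ay":0,"az":0,"hand":1}]'

```text
clock: 8.3
ee_pos: [0.5279, -0.2816, 0.0419]
tool_rot: [-1.95, -2.459, -0.001]
force: [-12.3, 9.9, 28.3]
finger_gap: 0.518
```

```bash
python3 - <<'E'
from h import *
s=state(); p=s['ee_pos']; print(s['clock'],p,yaw(s['tool_rot']),s['force'],s['wrist_torque'])
E
```

```text
8.3 [ 0.52789436 -0.28162303  0.04189507] (np.float64(1.8004881124542376), array([-0.00241785,  0.0024082 , -0.99999418])) [-12.30738697   9.90964862  28.31325405] [ 1.38693193  2.58516906 -0.12805636]
```

Contact: bottom about 6 mm short, and the tool was pushed +4 mm in y. I'll look.

```bash
python3 - <<'E'
from h import *
T=cam('top'); S=cam('scene'); np.save('top3.npy',T,allow_pickle=True)
A=cv2.resize(T['frame'][195:255,380:440],(396,396),interpolation=cv2.INTER_CUBIC);B=cv2.resize(S['frame'][130:200,360:430],(396,396),interpolation=cv2.INTER_CUBIC)
cv2.imwrite('pics/stuck.png',np.hstack([A,B]))
zf=.0419-.0299+.012; y=.249; d=np.array([np.cos(y),np.sin(y)]); n=np.array([-d[1],d[0]]); s=np.array([.5286,-.2838])
L=edge(T,[(v,389,410) for v in range(211,230)],zf,3,'row')
Tp=edge(T,[(u,199,215) for u in range(401,409)],zf,3,'col')
B=edge(T,[(u,244,226) for u in range(406,414)],zf,3,'col')
print(L[0],Tp[0],B[0],(Tp[1]-s)@d,'bot',(B[1]-s)@d,'left',(L[1]-s)@n)
E
```

```text
0.24834289 0.38256162 0.32664782 0.03761925977404411 bot -0.034568245607623393 left 0.034151310118462105
```

View pics/stuck.png

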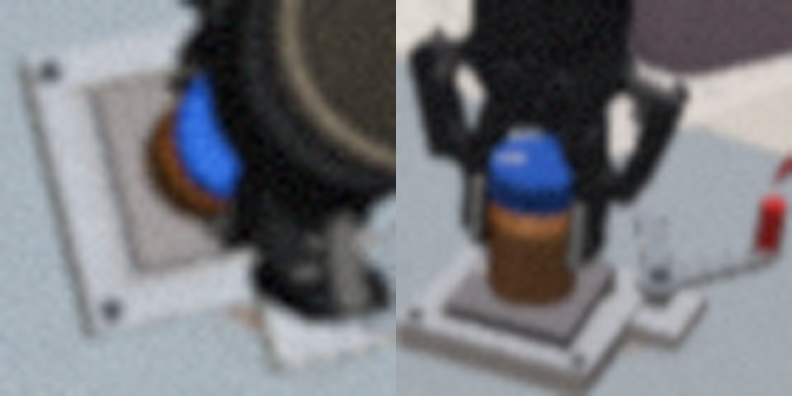

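The foot is square to the socket and partly in the pocket. I'll unload at the shifted position, then press down gently so the chamfer can guide it.

Request:
drive_tool --increments '[{"tx":0,"ty":0,"tz":-0.01,"ax":0,"ay":0,"az":0,"hand":1},{"tx":0,"ty":0,"tz":-0.01,"ax":0,"ay":0,"az":0,"hand":1},{"tx":0,"ty":0,"tz":0.0,"ax":0,"ay":0,"az":0,"hand":1},{"tx":0,"ty":0,"tz":0.01,"ax":0,"ay":0,"az":0,"hand":1}]'

```text
clock: 8.9
ee_pos: [0.5272, -0.2817, 0.0386]
tool_rot: [-1.95, -2.457, -0.0]
force: [0.0, -0.2, -4.2]
finger_gap: 0.518
```

```bash
python3 - <<'E'
from h import *
s=state(); p=s['ee_pos']; print(s['clock'],p,yaw(s['tool_rot']),s['force'],s['wrist_torque'])
print(to_tool([.5278,-.2826,.036],1.798,s))
E
```

```text
8.9 [ 0.52722965 -0.28173898  0.03861434] (np.float64(1.8000208556866282), array([-0.00389475,  0.00316118, -0.99998742])) [ 0.01355767 -0.19476369 -4.20045352] [ 0.03173506  0.00810389 -0.02325716]
(array([-0.005,  0.002,  0.013]), array([-0.004, -0.005,  0.003]))
```

It slipped in freely. Continuing down to the floor.

Request:
drive_tool --increments '[{"tx":0,"ty":0,"tz":0.007,"ax":-0.004,"ay":-0.005,"az":0,"hand":1},{"tx":0,"ty":0,"tz":0.014,"ax":-0.004,"ay":-0.005,"az":0,"hand":1},{"tx":0,"ty":0,"tz":0.017,"ax":-0.004,"ay":-0.005,"az":0,"hand":1},{"tx":0,"ty":0,"tz":0.017,"ax":-0.004,"ay":-0.005,"az":0,"hand":1}]'

```text
clock: 9.4
ee_pos: [0.5274, -0.2827, 0.037]
tool_rot: [1.953, 2.459, -0.002]
force: [-2.1, -1.1, 6.8]
finger_gap: 0.519
```

```bash
python3 - <<'E'
from h import *
s=state(); p=s['ee_pos']; print(s['clock'],p,yaw(s['tool_rot']),s['force'],s['wrist_torque'])
E
```

```text
9.4 [ 0.52741202 -0.28269152  0.03695741] (np.float64(1.7993921730926123), array([ 6.34649455e-04, -1.75473244e-03, -9.99998259e-01])) [-2.09322474 -1.14927039  6.82324095] [0.26114289 0.63027965 0.11425833]
```

Request:
drive_tool --increments '[{"tx":0,"ty":0,"tz":0,"ax":0,"ay":0,"az":0,"hand":-1},{"tx":0,"ty":0,"tz":0,"ax":0,"ay":0,"az":0,"hand":-1},{"tx":0,"ty":0,"tz":0,"ax":0,"ay":0,"az":0,"hand":-1},{"tx":0,"ty":0,"tz":0,"ax":0,"ay":0,"az":0,"hand":-1},{"tx":0,"ty":0,"tz":0,"ax":0,"ay":0,"az":0,"hand":-1},{"tx":0,"ty":0,"tz":-0.2,"ax":0,"ay":0,"az":0,"hand":-1},{"tx":0,"ty":0,"tz":-0.5,"ax":0,"ay":0,"az":0,"hand":-1},{"tx":0,"ty":0,"tz":-0.8,"ax":0,"ay":0,"az":0,"hand":-1},{"tx":0,"ty":0,"tz":-0.8,"ax":0,"ay":0,"az":0,"hand":-1}]'

```text
clock: 10.52
ee_pos: [0.5313, -0.2833, 0.2035]
tool_rot: [1.945, 2.449, 0.003]
force: [0.1, -0.3, 0.4]
finger_gap: 0.999
```

```bash
python3 - <<'E'
from h import *
s=state(); p=s['ee_pos']; print(s['clock'],p,yaw(s['tool_rot']),s['force'],s['qpos'].round(2))
S=cam('scene'); T=cam('top'); np.save('top4.npy',T,allow_pickle=True)
W=cloud(S); h=cv2.cvtColor(S['frame'],cv2.COLOR_BGR2HSV); m=cv2.inRange(h,(105,150,60),(125,255,255)); m[:, :350]=0; m[:,440:]=0; m[205:]=0; m[:100]=0
pts=W[m>0]; pts=pts[np.isfinite(pts[:,2])]; print('cap pts',len(pts),'z max',np.percentile(pts[:,2],[50,90,97]),'xy',np.median(pts,0))
t=pts[pts[:,2]>np.percentile(pts[:,2],97)-.006]; print('top ctr',t.mean(0),cv2.minEnclosingCircle((t[:,:2]*1000).astype(np.float32)))
A=cv2.resize(S['frame'][120:210,350:450],None,fx=5,fy=5,interpolation=cv2.INTER_CUBIC); cv2.imwrite('pics/seat.png',A)
E
```

```text
10.525 [ 0.53130062 -0.28329642  0.20348802] (np.float64(1.7993419448720778), array([ 0.01247507, -0.007285  , -0.99989565])) [ 0.13516975 -0.28069062  0.41660123] [ 0.83  0.48 -0.56  1.41  0.26  1.31  0.49]
cap pts 141 z max [0.08724166 0.09050828 0.09102467] xy [ 0.52093062 -0.27674493  0.08724166]
top ctr [ 0.52125527 -0.28010786  0.08919759] ((524.0708618164062, -281.59283447265625), 19.517263412475586)
```

View pics/seat.png

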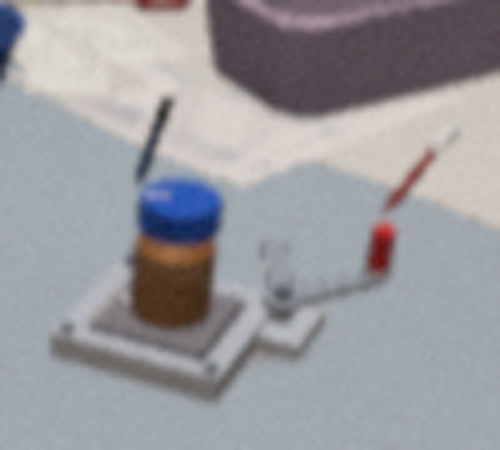

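Scene crop: the jar is upright and sunk level in the pocket (foot around (165,325)), cap top z ≈ 0.090 as expected, lever still open (knob at (380,248)). Now the lever: knob at about (0.457,-0.388), angle ≈ 1.2.

```bash
python3 - <<'E'
from h import *
print(to_tool([.457,-.388,.11],1.78))
T=np.load('top4.npy',allow_pickle=True).item(); h=cv2.cvtColor(T['frame'],cv2.COLOR_BGR2HSV); m=cv2.inRange(h,(0,120,150),(9,255,255))|cv2.inRange(h,(168,120,150),(180,255,255))
m[:235]=0;m[265:]=0;m[:,:445]=0;m[:,475:]=0; v,u=np.nonzero(m); print(len(u),u.mean(),v.mean(),ray(T,u.mean(),v.mean(),.055))
E
```

```text
(array([-0.433, -0.463,  0.438]), array([0.001, 0.004, 0.025]))
25 461.6 249.96 [ 0.4594364  -0.38712954  0.055     ]
```

Request:
drive_tool --increments '[{"tx":-0.2,"ty":-0.22,"tz":0.1,"ax":0,"ay":0.004,"az":0.02,"hand":0.3},{"tx":-0.43,"ty":-0.46,"tz":0.3,"ax":0,"ay":0.004,"az":0.025,"hand":0.3},{"tx":-0.43,"ty":-0.46,"tz":0.44,"ax":0,"ay":0.004,"az":0.025,"hand":0.3},{"tx":-0.43,"ty":-0.46,"tz":0.44,"ax":0,"ay":0.004,"az":0.025,"hand":0.3},{"tx":-0.43,"ty":-0.46,"tz":0.44,"ax":0,"ay":0.004,"az":0.025,"hand":0.3}]'

```text
clock: 11.25
ee_pos: [0.4589, -0.3855, 0.1098]
tool_rot: [1.975, 2.443, 0.004]
force: [1.2, -0.0, 1.3]
finger_gap: 0.349
```

```bash
python3 - <<'E'
from h import *
s=state(); print(s['clock'],s['ee_pos'],s['finger_gap'],s['qpos'].round(2)); print(to_tool([.458,-.389,.030],1.78,s))
E
```

```text
11.25 [ 0.45888601 -0.38551799  0.1098439 ] 0.3494216819727038 [ 1.02  0.55 -0.51  1.53  0.28  1.13  0.66]
(array([-0.017, -0.009,  0.399]), array([ 0.003, -0.002,  0.003]))
```

Request:
drive_tool --increments '[{"tx":-0.017,"ty":-0.009,"tz":0.0,"ax":0,"ay":0,"az":0,"hand":0.3},{"tx":-0.017,"ty":-0.009,"tz":0.1,"ax":0,"ay":0,"az":0,"hand":0.3},{"tx":-0.017,"ty":-0.009,"tz":0.2,"ax":0,"ay":0,"az":0,"hand":0.3},{"tx":-0.017,"ty":-0.009,"tz":0.3,"ax":0,"ay":0,"az":0,"hand":0.3},{"tx":-0.017,"ty":-0.009,"tz":0.4,"ax":0,"ay":0,"az":0,"hand":0.3},{"tx":-0.017,"ty":-0.009,"tz":0.4,"ax":0,"ay":0,"az":0,"hand":0.3},{"tx":-0.017,"ty":-0.009,"tz":0.4,"ax":0,"ay":0,"az":0,"hand":0.3}]'

```text
clock: 12.12
ee_pos: [0.4595, -0.3892, 0.0314]
tool_rot: [1.972, 2.442, 0.005]
force: [0.8, -0.1, 0.6]
finger_gap: 0.349
```

```bash
python3 - <<'E'
from h import *
s=state(); print(s['clock'],s['ee_pos'],s['finger_gap'],s['force']); p=s['ee_pos']
# arc, tool displaced beyond the knob by 8 mm (trailing pad touches)
piv=np.array([.4836,-.3298])
for a in (-1.75,-1.55,-1.39,-1.2,-1.0,-.85,-.79):
    k=piv+.065*np.array([np.cos(a),np.sin(a)])+.008*np.array([-np.sin(a),np.cos(a)]); print(a,k.round(4),to_tool([*k,.03],None,s))
E
```

```text
12.125 [ 0.45946896 -0.38921688  0.03142203] 0.34850491109835235 [ 0.78158027 -0.11651611  0.58634304]
-1.75 [ 0.4799 -0.3952] [-0.051  0.093  0.008]
-1.55 [ 0.4929 -0.3946] [-0.062  0.158  0.008]
-1.39 [ 0.5032 -0.3923] [-0.061  0.21   0.008]
-1.2 [ 0.5146 -0.3875] [-0.05   0.271  0.008]
-1.0 [ 0.5255 -0.3802] [-0.025  0.332  0.009]
-0.85 [ 0.5325 -0.3734] [0.001 0.374 0.009]
-0.79 [ 0.535  -0.3703] [0.013 0.389 0.009]
```

Request:
drive_tool --increments '[{"tx":-0.03,"ty":0.05,"tz":0.006,"ax":0,"ay":0,"az":0,"hand":0.3},{"tx":-0.05,"ty":0.1,"tz":0.006,"ax":0,"ay":0,"az":0,"hand":0.3},{"tx":-0.06,"ty":0.16,"tz":0.006,"ax":0,"ay":0,"az":0,"hand":0.3},{"tx":-0.06,"ty":0.21,"tz":0.006,"ax":0,"ay":0,"az":0,"hand":0.3},{"tx":-0.05,"ty":0.27,"tz":0.006,"ax":0,"ay":0,"az":0,"hand":0.3},{"tx":-0.03,"ty":0.33,"tz":0.006,"ax":0,"ay":0,"az":0,"hand":0.3},{"tx":-0.01,"ty":0.37,"tz":0.006,"ax":0,"ay":0,"az":0,"hand":0.3},{"tx":-0.01,"ty":0.4,"tz":0.006,"ax":0,"ay":0,"az":0,"hand":0.3},{"tx":-0.01,"ty":0.4,"tz":0.006,"ax":0,"ay":0,"az":0,"hand":0.3}]'

```text
clock: 13.25
ee_pos: [0.5354, -0.3728, 0.0301]
tool_rot: [-1.971, -2.441, -0.001]
force: [-7.0, 1.7, 3.7]
finger_gap: 0.348
```

```bash
cat >> h.py <<'E'
def knob():
    S=cam('scene'); h=cv2.cvtColor(S['frame'],cv2.COLOR_BGR2HSV); m=cv2.inRange(h,(0,120,80),(9,255,255))|cv2.inRange(h,(168,120,80),(180,255,255)); m[:140]=0;m[190:]=0;m[:,:380]=0;m[:,440:]=0
    v,u=np.nonzero(m); print('knob px',len(u),u.mean(),v.mean(),ray(S,u.mean(),v.mean(),.042))
    return S
E
python3 - <<'E'
from h import *
s=state(); print(s['clock'],s['ee_pos'],s['finger_gap'],s['force']); knob()
E
```

```text
13.25 [ 0.53541521 -0.37278766  0.03008621] 0.3483926617605866 [-6.97396972  1.66821249  3.72964701]
knob px 18 402.44444444444446 162.55555555555554 [ 0.5279618  -0.37427971  0.042     ]
```

Request:
drive_tool --increments '[{"tx":0.0,"ty":0.03,"tz":0,"ax":0,"ay":0,"az":0,"hand":0.3},{"tx":0.0,"ty":0.045,"tz":0,"ax":0,"ay":0,"az":0,"hand":0.3},{"tx":0.0,"ty":0.045,"tz":0,"ax":0,"ay":0,"az":0,"hand":0.3}]'

```text
clock: 13.68
ee_pos: [0.5355, -0.3728, 0.0296]
tool_rot: [-1.967, -2.427, 0.016]
force: [-14.9, -0.3, 10.3]
finger_gap: 0.347
```

```bash
python3 - <<'E'
from h import *
s=state(); print(s['clock'],s['ee_pos'],s['finger_gap'],s['force']); knob()
E
```

```text
13.675 [ 0.53549631 -0.37278644  0.02964101] 0.34704047189851717 [-14.8891257   -0.32222793  10.29796584]
knob px 18 403.8333333333333 162.55555555555554 [ 0.52496344 -0.37705204  0.042     ]
```

The lever is hard against its stop: no further motion while the push rose to 15 N. Backing off and lifting, then going over the cap.

Request:
drive_tool --increments '[{"tx":0.0,"ty":-0.03,"tz":0,"ax":0,"ay":0,"az":0,"hand":0.3},{"tx":0.0,"ty":-0.03,"tz":0,"ax":0,"ay":0,"az":0,"hand":0.3},{"tx":0.0,"ty":-0.03,"tz":-0.2,"ax":0,"ay":0,"az":0,"hand":0.3},{"tx":0.0,"ty":-0.03,"tz":-0.45,"ax":0,"ay":0,"az":0,"hand":0.3},{"tx":0.0,"ty":-0.03,"tz":-0.7,"ax":0,"ay":0,"az":0,"hand":-1},{"tx":0.0,"ty":-0.03,"tz":-0.7,"ax":0,"ay":0,"az":0,"hand":-1}]'

```text
clock: 14.48
ee_pos: [0.5374, -0.3747, 0.1759]
tool_rot: [-1.973, -2.439, 0.009]
force: [0.2, 0.7, -0.2]
finger_gap: 0.76
```

```bash
python3 - <<'E'
from h import *
s=state(); print(s['clock'],s['ee_pos'],s['finger_gap'],s['force']); S=knob()
print(to_tool([.5275,-.2825,.15],1.80,s))
f=S['frame'].astype(int)
# cap line: bright low-saturation pixels inside blue cap top
h=cv2.cvtColor(S['frame'],cv2.COLOR_BGR2HSV); b=cv2.inRange(h,(105,120,60),(128,255,255)); b[:140]=0;b[185:]=0;b[:,:365]=0;b[:,405:]=0
v,u=np.nonzero(b); print('cap box',u.min(),u.max(),v.min(),v.max()); hull=cv2.convexHull(np.stack([u,v],1).astype(np.int32)); M=np.zeros_like(b); cv2.fillConvexPoly(M,hull,255)
e=np.where((M>0),f[...,2],0); v,u=np.nonzero(e>105); w=e[v,u]; P=np.array([ray(S,a,c,.0905)[:2] for a,c in zip(u,v)]); print(len(u))
l=cv2.fitLine(P.astype(np.float32),cv2.DIST_L2,0,.001,.001).ravel(); print('line yaw',np.arctan2(l[1],l[0]),'mean',P.mean(0))
E
```

```text
14.475 [ 0.53740708 -0.37467007  0.17590577] 0.7597152466263967 [ 0.15191072  0.72088482 -0.22302625]
knob px 26 402.2692307692308 163.0 [ 0.52679219 -0.37169004  0.042     ]
(array([0.461, 0.049, 0.129]), array([-0.009,  0.   , -0.024]))
cap box 378 393 156 167
4
line yaw 1.5610211 mean [ 0.53888557 -0.27814516]
```

Request:
drive_tool --increments '[{"tx":0.25,"ty":0.025,"tz":0.05,"ax":-0.005,"ay":0,"az":-0.024,"hand":-1},{"tx":0.46,"ty":0.049,"tz":0.13,"ax":-0.009,"ay":0,"az":-0.024,"hand":-1},{"tx":0.46,"ty":0.049,"tz":0.13,"ax":-0.009,"ay":0,"az":-0.024,"hand":-1},{"tx":0.46,"ty":0.049,"tz":0.13,"ax":-0.009,"ay":0,"az":-0.024,"hand":-1},{"tx":0.46,"ty":0.049,"tz":0.13,"ax":-0.009,"ay":0,"az":-0.024,"hand":-1}]'

```text
clock: 15.15
ee_pos: [0.5255, -0.2836, 0.1467]
tool_rot: [-1.952, -2.454, 0.003]
force: [0.0, -0.8, -0.3]
finger_gap: 1.004
```

```bash
python3 - <<'E'
from h import *
s=state(); print(s['clock'],s['ee_pos'],s['finger_gap'],s['qpos'].round(2)); print(to_tool([.5275,-.2820,.063],1.80,s))
E
```

```text
15.15 [ 0.52554726 -0.28357127  0.14668449] 1.0038630126853223 [ 0.82  0.52 -0.53  1.48  0.27  1.22  0.48]
(array([0.004, 0.013, 0.418]), array([-0.006, -0.004, -0.003]))
```

Request:
drive_tool --increments '[{"tx":0.004,"ty":0.013,"tz":0.1,"ax":-0.006,"ay":-0.004,"az":0,"hand":-1},{"tx":0.004,"ty":0.013,"tz":0.25,"ax":-0.006,"ay":-0.004,"az":0,"hand":-1},{"tx":0.004,"ty":0.013,"tz":0.418,"ax":-0.006,"ay":-0.004,"az":0,"hand":-1},{"tx":0.004,"ty":0.013,"tz":0.418,"ax":-0.006,"ay":-0.004,"az":0,"hand":-1},{"tx":0.004,"ty":0.013,"tz":0.418,"ax":-0.006,"ay":-0.004,"az":0,"hand":-1}]'

```text
clock: 15.78
ee_pos: [0.5285, -0.283, 0.0642]
tool_rot: [1.956, 2.456, 0.001]
force: [0.8, 0.5, -0.3]
finger_gap: 1.001
```

```bash
python3 - <<'E'
from h import *
s=state(); print(s['clock'],s['ee_pos'],s['force']); print(to_tool([.5275,-.2820,.063],1.80,s))
E
```

```text
15.775 [ 0.52845748 -0.28296346  0.06420968] [ 0.76464034  0.4867329  -0.31922805]
(array([ 0.006, -0.004,  0.006]), array([ 0.002,  0.001, -0.004]))
```

Request:
drive_tool --increments '[{"tx":0.004,"ty":-0.004,"tz":0.006,"ax":0,"ay":0,"az":0,"hand":-1},{"tx":0.004,"ty":-0.004,"tz":0.006,"ax":0,"ay":0,"az":0,"hand":1},{"tx":0.004,"ty":-0.004,"tz":0.006,"ax":0,"ay":0,"az":0,"hand":1},{"tx":0.004,"ty":-0.004,"tz":0.006,"ax":0,"ay":0,"az":0,"hand":1},{"tx":0.004,"ty":-0.004,"tz":0.006,"ax":0,"ay":0,"az":0,"hand":1},{"tx":0.004,"ty":-0.004,"tz":0.006,"ax":0,"ay":0,"az":0,"hand":1},{"tx":0.004,"ty":-0.004,"tz":0.006,"ax":0,"ay":0,"az":0,"hand":1},{"tx":0.004,"ty":-0.004,"tz":0.006,"ax":0,"ay":0,"az":0,"hand":1}]' --force 60

```text
clock: 16.77
ee_pos: [0.5274, -0.2826, 0.0637]
tool_rot: [1.956, 2.456, 0.0]
force: [-2.3, 0.1, 4.9]
finger_gap: 0.508
```

```bash
python3 - <<'E'
from h import *
s=state(); print(s['clock'],s['ee_pos'],yaw(s['tool_rot']),s['force'],s['wrist_torque'],s['finger_gap'])
E
```

```text
16.775 [ 0.52740978 -0.28262523  0.06369015] (np.float64(1.7963575485604557), array([ 0.00172041, -0.00127338, -0.99999771])) [-2.28323523  0.0973395   4.86731785] [-0.02563002  0.45237163  0.00706428] 0.5080979674165151
```

Request:
drive_tool --increments '[{"tx":0,"ty":0,"tz":-0.001,"ax":0,"ay":0,"az":-0.15,"hand":1},{"tx":0,"ty":0,"tz":-0.002,"ax":0,"ay":0,"az":-0.3,"hand":1},{"tx":0,"ty":0,"tz":-0.003,"ax":0,"ay":0,"az":-0.45,"hand":1},{"tx":0,"ty":0,"tz":-0.004,"ax":0,"ay":0,"az":-0.6,"hand":1},{"tx":0,"ty":0,"tz":-0.005,"ax":0,"ay":0,"az":-0.75,"hand":1},{"tx":0,"ty":0,"tz":-0.005,"ax":0,"ay":0,"az":-0.86,"hand":1},{"tx":0,"ty":0,"tz":-0.005,"ax":0,"ay":0,"az":-0.86,"hand":1}]'

```text
clock: 17.65
ee_pos: [0.5261, -0.2822, 0.0649]
tool_rot: [-1.032, -2.966, 0.001]
force: [-4.4, 1.5, 5.7]
finger_gap: 0.509
```

```bash
python3 - <<'E'
from h import *
s=state(); print(s['clock'],s['ee_pos'],yaw(s['tool_rot']),s['force'],s['wrist_torque'],s['finger_gap'],s['qpos'].round(2)); print(to_tool([.5274,-.2826,.0655],1.7964+1.36,s))
E
```

```text
17.65 [ 0.52607747 -0.2822115   0.06485489] (np.float64(2.4721971254031465), array([-1.17854554e-03, -4.37880053e-04, -9.99999210e-01])) [-4.40500886  1.52545486  5.70778045] [0.20005745 0.87957895 0.10375605] 0.5094994327797238 [ 0.9   0.64 -0.66  1.58  0.43  1.07  1.04]
(array([-0.006,  0.003, -0.003]), array([-0.001, -0.001, -0.871]))
```

Request:
drive_tool --increments '[{"tx":-0.001,"ty":0.001,"tz":-0.001,"ax":0,"ay":0,"az":-0.15,"hand":1},{"tx":-0.003,"ty":0.002,"tz":-0.002,"ax":0,"ay":0,"az":-0.3,"hand":1},{"tx":-0.005,"ty":0.003,"tz":-0.003,"ax":0,"ay":0,"az":-0.45,"hand":1},{"tx":-0.006,"ty":0.003,"tz":-0.004,"ax":0,"ay":0,"az":-0.6,"hand":1},{"tx":-0.006,"ty":0.003,"tz":-0.005,"ax":0,"ay":0,"az":-0.75,"hand":1},{"tx":-0.006,"ty":0.003,"tz":-0.005,"ax":0,"ay":0,"az":-0.87,"hand":1},{"tx":-0.006,"ty":0.003,"tz":-0.005,"ax":0,"ay":0,"az":-0.87,"hand":1}]'

```text
clock: 18.52
ee_pos: [0.5258, -0.2841, 0.066]
tool_rot: [0.02, -3.137, 0.004]
force: [-3.2, -1.8, 5.7]
finger_gap: 0.511
```

```bash
python3 - <<'E'
from h import *
s=state(); print(s['clock'],s['ee_pos'],yaw(s['tool_rot']),s['force'],s['wrist_torque'],s['finger_gap'],s['qpos'].round(2))
S=knob(); T=cam('top')
A=cv2.resize(S['frame'][120:200,350:430],(396,396),interpolation=cv2.INTER_CUBIC);B=cv2.resize(T['frame'][180:270,370:460],(396,396),interpolation=cv2.INTER_CUBIC)
cv2.imwrite('pics/turned.png',np.hstack([A,B]))
E
```

```text
18.525 [ 0.52580715 -0.28414235  0.06601565] (np.float64(-3.1287133114575107), array([-0.00416838, -0.00227813, -0.99998872])) [-3.23343788 -1.77767396  5.67879736] [-0.31508861  0.8539435  -0.00938705] 0.510510868498756 [ 0.99  0.69 -0.81  1.57  0.54  1.12  1.64]
knob px 25 402.8 162.76 [ 0.52648243 -0.3739571   0.042     ]
```

View pics/turned.png

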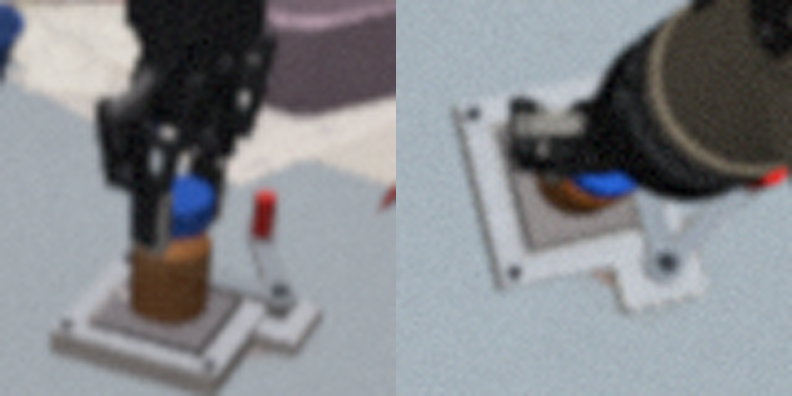

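The lever bar lies over the foot (top crop pin at (665,262), bar at (650,225)) and the tool has turned 1.36 rad. First a small lift while checking the force.

Request:
drive_tool --increments '[{"tx":0,"ty":0,"tz":-0.01,"ax":0,"ay":0,"az":0,"hand":1},{"tx":0,"ty":0,"tz":-0.02,"ax":0,"ay":0,"az":0,"hand":1},{"tx":0,"ty":0,"tz":-0.03,"ax":0,"ay":0,"az":0,"hand":1},{"tx":0,"ty":0,"tz":-0.03,"ax":0,"ay":0,"az":0,"hand":1}]'

```text
clock: 19.12
ee_pos: [0.5261, -0.2839, 0.072]
tool_rot: [0.02, -3.138, 0.004]
force: [-1.0, -0.2, 0.0]
finger_gap: 0.515
```

```bash
python3 - <<'E'
from h import *
s=state(); print(s['clock'],s['ee_pos'],yaw(s['tool_rot']),s['force'],s['wrist_torque']); print(to_tool([.5268,-.2832,.098],3.154,s))
E
```

```text
19.125 [ 0.52605825 -0.28393986  0.072041  ] (np.float64(-3.1289319617028637), array([-0.0038651 , -0.00226595, -0.99998996])) [-0.9939992  -0.20935718  0.01430612] [-0.12365346  0.23267856 -0.01679301]
(array([-0.003,  0.003, -0.13 ]), array([-0.003, -0.005,  0.   ]))
```

Rose 6 mm with no resistance, so the threads are free. Lifting on to about 100 mm above the jar's underside.

Request:
drive_tool --increments '[{"tx":0,"ty":0,"tz":-0.04,"ax":-0.003,"ay":-0.005,"az":0,"hand":1},{"tx":-0.003,"ty":0.003,"tz":-0.08,"ax":-0.003,"ay":-0.005,"az":0,"hand":1},{"tx":-0.003,"ty":0.003,"tz":-0.12,"ax":-0.003,"ay":-0.005,"az":0,"hand":1},{"tx":-0.003,"ty":0.003,"tz":-0.13,"ax":-0.003,"ay":-0.005,"az":0,"hand":1},{"tx":-0.003,"ty":0.003,"tz":-0.13,"ax":-0.003,"ay":-0.005,"az":0,"hand":1},{"tx":-0.003,"ty":0.003,"tz":-0.13,"ax":-0.003,"ay":-0.005,"az":0,"hand":1},{"tx":-0.003,"ty":0.003,"tz":-0.13,"ax":-0.003,"ay":-0.005,"az":0,"hand":1},{"tx":-0.003,"ty":0.003,"tz":-0.13,"ax":-0.003,"ay":-0.005,"az":0,"hand":1}]'

```text
clock: 20.12
ee_pos: [0.5266, -0.2832, 0.0978]
tool_rot: [0.02, -3.141, -0.001]
force: [0.1, -0.4, -0.9]
finger_gap: 0.509
```

```bash
python3 - <<'E'
from h import *
s=state(); print(s['clock'],s['ee_pos'],yaw(s['tool_rot']),s['force'],s['finger_gap'],np.abs(s['joint_velocities']).max())
S=knob(); A=cv2.resize(S['frame'][120:200,350:450],None,fx=6,fy=6,interpolation=cv2.INTER_CUBIC); cv2.imwrite('pics/end.png',A)
T=cam('top'); W=cloud(T)
d0=np.load('top0.npy',allow_pickle=True).item()
for n,(u,v) in dict(timer=(391,146),yv=(175,203),bv=(316,284)).items(): print(n,np.abs(T['frame'][v-8:v+9,u-8:u+9].astype(int)-d0['frame'][v-8:v+9,u-8:u+9]).mean())
E
```

```text
20.125 [ 0.52659576 -0.2832316   0.0977821 ] (np.float64(-3.12890291542211), array([-3.73470062e-04,  3.78240019e-04, -9.99999859e-01])) [ 0.09303893 -0.43878761 -0.86530489] 0.5094882970011195 0.0022211987864487973
knob px 27 403.7037037037037 162.7037037037037 [ 0.52472873 -0.37604387  0.042     ]
timer 13.7520184544406
yv 12.455594002306805
bv 12.885813148788927
```

View pics/end.png

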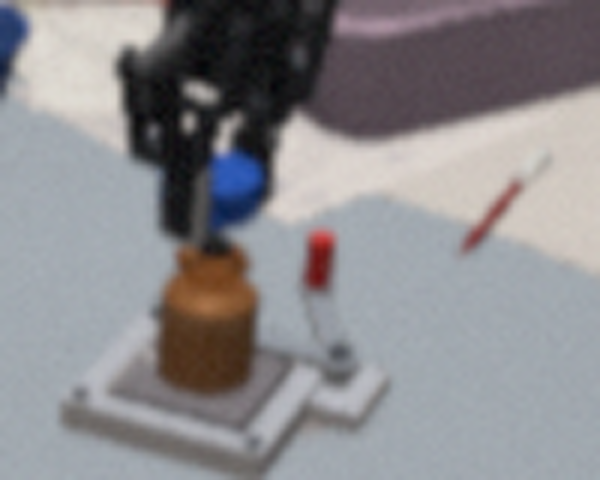

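The cap is clear (crop (235,190)) above the open mouth (212,248), the foot is level in the pocket, and the lever is shut. Estimated rim height is 0.1005 m above the jar's underside. Handing in.

```bash
python3 -c "
from h import *
print(hand_in()); print(state()['clock'])"
```

```text
the job is handed in; nothing more can be done
None
the job is handed in; nothing more can be done
```

The job is handed in, at about 20 s of robot time. The jar is in the socket, the lever is shut over its foot, and the gripper holds the unscrewed cap above the open mouth. No verdict was reported.

**What I did**
- **Seating:** I lowered the jar into the pocket. The first try caught on the edge with about 28 N and pushed the tool 4 mm sideways, so I eased off and it dropped in freely.
- **Lever:** I pushed the knob until it stopped moving while the push rose to 15 N, so it is against its stop.
- **Cap:** I turned it 1.36 rad anticlockwise in one grasp, and it then lifted off without resistance.

**Last checks**
- **Cap height:** from the arm's position, the rim is about 100 mm above the jar's underside, roughly 23 mm above the mouth. That is within the judged 85–120 mm but slightly over the "centimetre or two" in the task.
- **Cap hold:** the tool is level and steady. The wrist reads 0.9 N downward, about the cap's weight, so the cap is not resting on the jar.
- **Jar and lever:** the last picture shows the jar upright in the pocket. The knob measures about 5 mm from its nominal shut position. The hard stop and the earlier picture, with the bar over the foot, both say it is shut.
- **Vials and timer:** comparing pictures from before and after showed only an even level of noise, so I take them as not moved.
- **What disagreed:** the first reading of the foot's yaw (0.055 rad) was wrong. A finer fit gave 0.08, and I corrected for it before lowering. The chamfer also showed my socket position was 2–3 mm off in y.

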